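# Return the RF adapters to their shadow tiles

### The job

Put the four metal RF parts on the bench away: lay each one (the tee, the elbow, the filter box and the round attenuator) on the tile that carries its own silhouette, lying flat, turned to match and covering the silhouette neatly, and let go of it. Do not knock over or shove the flux jar or the tin of small connectors.

Things in the scene. Friction and masses are not known exactly. Their poses are not given: they have to be found in the camera images.
- tee: Loose nickel T-shaped adapter with brass ends, lying flat, 18 mm high, about 150 g. From above: bar 72 mm long along its x, 18 mm wide; stem along its +y, 18 mm wide, ending at y = +48 mm. Origin: at the underside, where bar axis and stem axis cross. The stem has flat sides (facing +x, -x) from y = 9 to 36 mm, round beyond.
- elbow: Loose nickel L-shaped adapter with brass ends, lying flat, 18 mm high, about 130 g. Two equal legs along its +x and +y, 18 mm wide, ending 50 mm from the origin. Origin: at the underside, where the leg axes cross (the corner's outer sides are at -9 mm). Legs flat-sided from 9 to 38 mm, round beyond.
- filter: Loose aluminium filter box 60 (x) x 36 (y) x 26 mm high, about 180 g; three tuning screws on top (up to 30 mm) and a brass connector, 14 mm diameter, 10 mm long, on each end (80 mm overall along x). Origin: centre of the underside. Same after half a turn.
- attenuator: Loose round finned metal attenuator standing upright, 44 mm diameter, 34 mm high, with a brass connector of 16 mm diameter on top (46 mm overall), about 200 g. Origin: centre of the underside; its yaw does not matter.
- tee_tile: T tile: fixed grey tile 92 x 92 mm, 5 mm thick, black silhouette on its flat top (3 mm larger all round than the part). Origin: centre of its underside. Silhouette: bar along the tile's x, stem towards its +y. A tee exactly on it has axes parallel to the tile's and its origin at (0, -19.5, +5) mm in the tile's frame.
- elbow_tile: L tile: fixed grey tile 92 x 92 mm, 5 mm thick, black silhouette on its flat top (3 mm larger all round than the part). Origin: centre of its underside. Silhouette: legs towards the tile's +x and +y. An elbow exactly on it has axes parallel to the tile's and its origin at (-20.5, -20.5, +5) mm in the tile's frame.
- filter_tile: Filter tile: fixed grey tile 92 x 92 mm, 5 mm thick, black silhouette on its flat top (3 mm larger all round than the part). Origin: centre of its underside. Silhouette: the filter with its end connectors, centred, long side along the tile's x.
- attenuator_tile: Attenuator tile: fixed grey tile 92 x 92 mm, 5 mm thick, black silhouette on its flat top (3 mm larger all round than the part). Origin: centre of its underside. Silhouette: a 50 mm disc, centred.
- flux_jar: Closed jar with green cap and paper label, 40 mm diameter, 42 mm high, loose, about 80 g; stands among the parts, to be left alone. Origin: centre of its underside.
- screw_tin: Open round tin of tiny connectors, 52 mm diameter, 32 mm high, loose, to be left alone. Origin: centre of its underside. (Other clutter among the parts, up to 50 mm across and 32 mm high: a solder spool 0.51 m ahead and 0.22 m left, a tip cleaner the same to the right.)
There are look-alikes about, which are no part of the job. Leave any brown or red look-alike of the filter_tile alone.

How it is judged:
At the end, for the whole second after the job is handed in: Each part lies upright (0.1 rad) on its own tile, at rest and released, within 12 mm along each tile axis and 3 mm in height of its exact place on the silhouette; tee, elbow and filter turned to match within 0.26 rad (the filter may be half a turn round) (x of tee in the frame of tee_tile between -0.012 and 0.012 m and y of tee in the frame of tee_tile between -0.0315 and -0.0075 m and z of tee in the frame of tee_tile between 0.002 and 0.008 m and angle between each of tee, elbow, filter, attenuator's own z axis and vertical below 0.1 rad and linear speed of each of tee, elbow, filter, attenuator below 0.02 m/s and angle between the x axis of tee and the x axis of tee_tile, either way round below 0.26 rad and y of tee_tile in the frame of tee above 0 m and x of elbow in the frame of elbow_tile between -0.0325 and -0.0085 m and y of elbow in the frame of elbow_tile between -0.0325 and -0.0085 m and z of elbow in the frame of elbow_tile between 0.002 and 0.008 m and angle between the x axis of elbow and the x axis of elbow_tile, either way round below 0.26 rad and x of elbow_tile in the frame of elbow above 0 m and x of filter in the frame of filter_tile between -0.012 and 0.012 m and y of filter in the frame of filter_tile between -0.012 and 0.012 m and z of filter in the frame of filter_tile between 0.002 and 0.008 m and angle between the x axis of filter and the x axis of filter_tile, either way round below 0.26 rad and x of attenuator in the frame of attenuator_tile between -0.012 and 0.012 m and y of attenuator in the frame of attenuator_tile between -0.012 and 0.012 m and z of attenuator in the frame of attenuator_tile between 0.002 and 0.008 m); the robot touches nothing.
It fails at once if the flux jar is knocked over or shoved more than 20 mm (distance of flux_jar from where it was at the start of the episode above 0.02 m or angle between flux_jar's own z axis and vertical above 0.35 rad).
It fails at once if the tin of small connectors is knocked over or shoved more than 20 mm (distance of screw_tin from where it was at the start of the episode above 0.02 m or angle between screw_tin's own z axis and vertical above 0.35 rad).
It also fails if it takes over 104 s, if anything falls off the work surface, if the arm or the gripper's body presses on something with over 40 N, if the wrist force passes 120 N, or if a joint passes its speed limit or range.

### The arm

A 6-joint arm with a two-finger parallel gripper is mounted at the origin on the work surface. World frame = base frame: x ahead of the robot, y to its left, z up, the work surface at z = 0. Lengths are in m, angles in rad, forces in N, time in s.
With the tool pointing down it reaches from about 0.35 to 0.875 m from the base axis. Payload 4.2 kg.
Tool frame: the origin (TCP) lies between the finger pads; the fingertips stand 19 mm ahead of it and the grasp point (between the pads) is the TCP; z points along the fingers, y is the line along which they close (so a half turn about z gives the same grasp; the last joint's range is limited). The gripper opens to 85 mm and grips with 20 to 120 N. Pads are 22 mm wide; open, the fingers measure 114 mm over their backs; the gripper's body (76 mm by 85 mm) begins 54 mm behind the grasp point. The pads swing forward as they close: fully open they stand 13 mm farther back than shut.
Start: joints at [-0.945, 0.385, 0.008, 0, -1.194, -0.259], TCP at [0.224, -0.583, 0.25] pointing down, gripper open.
Joint ranges: [-3.14, 3.14], [-1.21, 2.06], [-1.07, 1.41], [-3.16, 2.05], [-2.99, -0.16], [-3.1, 3.1]. Speed limits (rad/s): [2.79, 2.79, 3.14, 3.14, 3.14, 3.14].

### API

Orientations are given as a rotation vector (axis times angle).
In Python, from bench import arm gives the robot as it stands.
- The arm moves only by the shell command python3 -m crank 'ROWS' [FORCE]. ROWS is a JSON object whose one key "rows" holds a list that holds one entry, the list of rows, each a list of 5 numbers: the shift along the tool's x, y, z in mm, then the turn about the tool's z in rad, then the closure, from -1 (fully open) to 1 (shut). In form: {"rows": [[[x, y, z, twist, hand], ...]]}. A call has 1 to 8 rows; each row is the pose to reach, as a shift and turn from the pose commanded when the call began, along the tool's axes at that moment; what a row does not reach only later rows make up. A row lasts 1/12 s, in which the tool goes at most 41.7 mm and 7.16 degrees, less where a joint would pass 70% of its speed; a pose out of reach is approached as far as the arm can. A call with a gripper value outside its range is refused whole. The fingers move at their own pace and stop on an object; FORCE is the grip in N (left out, the last holds). Time passes only in rows, so rows that repeat a pose let the fingers close. It gives the time, the measured TCP pose, the force, the opening and the grip force at its end, in the units of the state.
- arm.read_state(): the state, without advancing time (a new reading comes with each control period).
- arm.capture(name): name is "scene" or "side" or "wrist"; returns the picture (400x640x3 uint8, red, green, blue); there is no depth.
- arm.get_calibration(name): a dict with "intrinsics" (3x3 intrinsics, pixels), "R" (3x3) and "t" (3): a world point X has camera coordinates R X + t; the wrist camera has in their place "hand_eye" (4x4, takes a point from camera to tool coordinates, whose origin is the TCP and whose axes are the flange's). Camera axes: x right, y down, z forward; pixel columns grow to the right and rows downward; lengths in m; the calibration is good to about 2 mm. A picture is of the moment at which its call begins: read the wrist's pose just before it. get_calibration takes no time and is no camera call.
- arm.close_job(): hands the job in; it is judged then, once.
The state is a dict: "time": time; "joints": joint angles; "joint_vel": joint speeds; "effort": joint torques, N m; "position": TCP position; "eef_rot": TCP orientation; "ft_force": force on the tool from outside, world axes, zero at the start; "moment": the same for the moment, N m; "width": finger opening in m; "gripper_force": force on a finger pad.
Only numpy, scipy, OpenCV 4.12 (cv2) and the standard library are available. Lean on these libraries where they do the work, as an engineer would, in place of code of your own. Each camera call takes 0.05 s, during which the arm holds its last target. There are 200 camera calls.

## Working session

There is one attempt and no reset: what is moved stays moved. The work goes in short steps, Python scripts to look and compute and a shell command to move; the robot and the scene stay as the last step left them, time stands still between calls to the robot, and variables do not carry over. Pictures are saved under pics/ and viewed, at most 14 in all, crops included, and the job is handed in when it is done.

```bash
ls; mkdir -p pics; python3 - <<'E'
from bench import arm
import cv2,json
for n in("scene","side"):
    im=arm.capture(n); cv2.imwrite(f"pics/{n}0.png",cv2.cvtColor(im,cv2.COLOR_RGB2BGR))
    c=arm.get_calibration(n); print(n,c)
print(arm.get_calibration("wrist")); print(arm.read_state())
E
```

```text
pics
scene {'intrinsics': array([[461.03898225,   0.        , 316.6753365 ],
       [  0.        , 461.03898225, 191.1860025 ],
       [  0.        ,   0.        ,   1.        ]]), 'R': array([[-0.80867819,  0.58821526, -0.00651077],
       [ 0.35692687,  0.48184506, -0.8002678 ],
       [-0.46759255, -0.64948299, -0.59960742]]), 't': array([ 0.41459423, -0.16751127,  1.38594273])}
side {'intrinsics': array([[370.97270198,   0.        , 321.88073483],
       [  0.        , 370.97270198, 202.13965997],
       [  0.        ,   0.        ,   1.        ]]), 'R': array([[-0.929196  , -0.36904134,  0.02008203],
       [-0.28060229,  0.66906929, -0.6881923 ],
       [ 0.24053514, -0.64510059, -0.72525035]]), 't': array([0.50851606, 0.1635016 , 0.97281102])}
{'intrinsics': array([[303.27572559,   0.        , 320.2300047 ],
       [  0.        , 303.27572559, 200.09171668],
       [  0.        ,   0.        ,   1.        ]]), 'hand_eye': array([[-1.20339969e-04, -9.57289454e-01, -2.89131261e-01,
         7.38046316e-02],
       [ 9.99999929e-01, -2.18593828e-04,  3.07533697e-04,
        -2.79
[... 159 characters left out ...]
       1.00000000e+00]])}
{'time': 0.1, 'joints': array([-9.45367062e-01,  3.85496928e-01,  6.75515753e-03, -4.34194397e-04,
       -1.19400791e+00, -2.58579475e-01]), 'joint_vel': array([-0.00109346, -0.00194554,  0.0054304 ,  0.00175984, -0.00027065,
       -0.00032702]), 'effort': array([ 1.14255075e-03, -3.93319058e+01,  1.88929349e+01,  4.19800177e+00,
       -2.58468732e-03,  3.89273254e-06]), 'position': array([ 0.22400253, -0.58295618,  0.24931776]), 'eef_rot': array([ 5.72687022e-01, -3.08847326e+00, -3.04414977e-03]), 'ft_force': array([0.35381218, 0.5275492 , 0.213524  ]), 'moment': array([-0.01098897,  0.04835742,  0.0286783 ]), 'gripper_force': 0.0, 'width': 0.08513686819394538}
```

View pics/scene0.png

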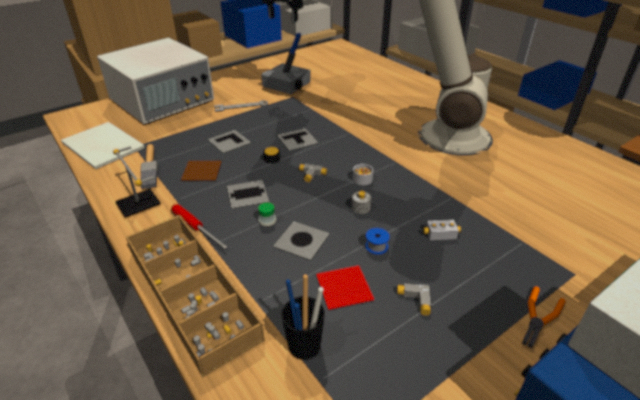

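View pics/side0.png

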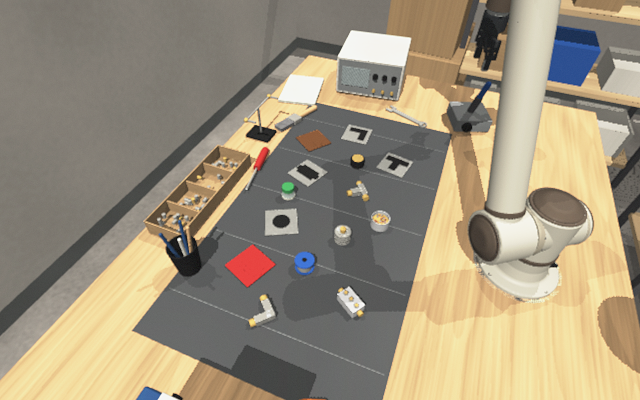

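Scene view: tee (312,171), attenuator (361,202; finned, brass top), tin (363,174), filter (442,230), elbow (416,296), jar (267,213), solder spool (377,240), tip cleaner (271,154). Tiles: L (229,141), T (297,139), filter (247,192), attenuator (302,239). Brown (201,170) and red (345,286) squares are look-alikes.

Side view:
- Parts: tee (358,190), attenuator (342,235), filter (350,301), elbow (263,312).
- Tiles: L (357,133), T (395,163), filter (307,172), attenuator (282,221).
- Confusable pairs: attenuator (342,235) / tin (380,220) / tip cleaner (358,160); filter tile (307,172) / brown (313,140) / red (250,265).

```bash
cat > h.py <<'E'
from bench import arm
import numpy as np, cv2
from scipy.spatial.transform import Rotation as Ro
def cam(n,st=None):
    c=arm.get_calibration(n); K=c["intrinsics"]
    if n!="wrist": return K,c["R"],c["t"]
    st=st or arm.read_state(); T=np.eye(4); T[:3,:3]=Ro.from_rotvec(st["eef_rot"]).as_matrix(); T[:3,3]=st["position"]
    M=np.linalg.inv(T@c["hand_eye"]); return K,M[:3,:3],M[:3,3]
def onplane(C,uv,z):
    K,R,t=C; d=R.T@np.linalg.solve(K,[uv[0],uv[1],1]); o=-R.T@t
    return (o+d*(z-o[2])/d[2])
def tri(views):  # [(C,uv),...]
    A=[];b=[]
    for (K,R,t),uv in views:
        P=K@np.c_[R,t]
        for i in(0,1):
            r=uv[i]*P[2]-P[i]; A.append(r[:3]);b.append(-r[3])
    return np.linalg.lstsq(np.array(A),np.array(b),rcond=None)[0]
def proj(C,X):
    K,R,t=C; p=K@(R@np.atleast_2d(X).T+t[:,None]); return (p[:2]/p[2]).T
def save(n,im,crop=None,s=1):
    if crop: a,b,c,d=crop; im=im[b:d,a:c]
    cv2.imwrite(f"pics/{n}.png",cv2.cvtColor(cv2.resize(im,None,fx=s,fy=s,interpolation=cv2.INTER_CUBIC),cv2.COLOR_RGB2BGR))
E
python3 - <<'E'
from h import *
S,D=cam("scene"),cam("side")
for n,a,b in [("tee",(312,171),(358,190)),("att",(361,202),(342,235)),("tin",(363,174),(380,220)),("filt",(442,230),(350,301)),("elbow",(416,296),(263,312)),("jar",(267,213),(288,190)),("Ltile",(229,141),(357,133)),("Ttile",(297,139),(395,163)),("Ftile",(247,192),(307,172)),("Atile",(302,239),(282,221)),("brown",(201,170),(313,140)),("red",(345,286),(250,265)),("spool",(377,240),(305,262)),("tipcl",(271,154),(358,160))]:
    print(n,tri([(S,a),(D,b)]).round(3))
c=cv2.cvtColor
a=cv2.resize(cv2.imread("pics/side0.png")[115:345,225:425],None,fx=2.6,fy=2.6,interpolation=cv2.INTER_CUBIC)
cv2.imwrite("pics/sidecrop.png",a)
E
```

```text
tee [ 0.464 -0.089  0.013]
att [0.451 0.096 0.017]
tin [0.369 0.006 0.017]
filt [0.368 0.275 0.013]
elbow [0.547 0.371 0.006]
jar [0.656 0.002 0.023]
Ltile [ 0.56  -0.379  0.001]
Ttile [ 0.392 -0.268  0.001]
Ftile [ 0.645 -0.115  0.006]
Atile [0.629 0.103 0.002]
brown [ 0.693 -0.282  0.002]
red [0.639 0.269 0.004]
spool [0.509 0.216 0.016]
tipcl [ 0.508 -0.224  0.013]
```

View pics/sidecrop.png

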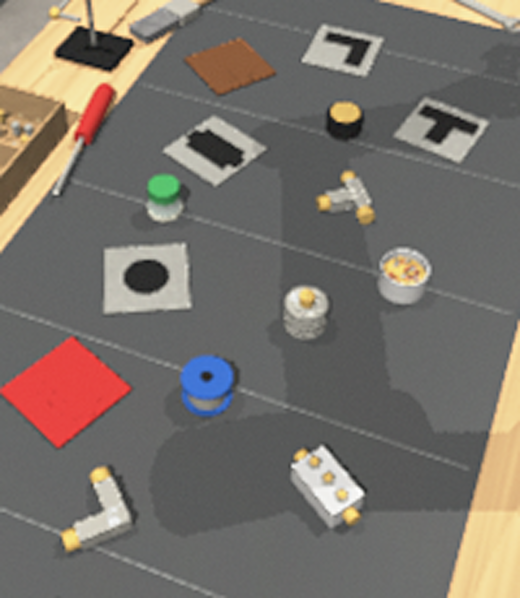

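The crop confirms the choices: finned attenuator at crop (305,310), tin of connectors at (403,275), and a filter tile with a filter silhouette at (215,150), while brown and red are plain. Next, wrist views from above.

```bash
cat > go.py <<'E'
import sys; from h import *
# go.py x y z yaw(tool y-axis closing direction, world deg, mod 180) -> shift in tool axes
st=arm.read_state(); R=Ro.from_rotvec(st["eef_rot"]).as_matrix()
x,y,z=map(float,sys.argv[1:4]); s=R.T@(np.array([x,y,z])-st["position"])*1000
cur=np.degrees(np.arctan2(R[1,1],R[0,1])); tw=0
if len(sys.argv)>4: tw=-((float(sys.argv[4])-cur+90)%180-90)
print("shift",s.round(1),"twist",np.radians(tw).round(3),"alt",np.radians(tw-180*np.sign(tw)).round(3),"rows",round(max(np.linalg.norm(s)/41.7,abs(tw)/7.16),1),"t",st["time"].round(2),"pos",st["position"].round(4),"ydir",cur.round(1),"j",st["joints"].round(2),"w",round(st["width"],4),"F",st["ft_force"].round(1))
E
python3 -m crank '{"rows":[[[-395,258,-50,0,-1],[-395,258,-50,0,-1],[-395,258,-50,0,-1],[-395,258,-50,0,-1],[-395,258,-50,0,-1],[-395,258,-50,0,-1],[-395,258,-50,0,-1],[-395,258,-50,0,-1]]]}' 40
python3 go.py 0.5 -0.2 0.3
```

```text
time: 0.77
position: [0.4187, -0.3127, 0.2854]
eef_rot: [0.573, -3.089, -0.001]
ft_force: [0.6, -0.3, 0.6]
width: 0.0855
gripper_force: 0.0Traceback (most recent call last):
  File "go.py", line 7, in <module>
    print("shift",s.round(1),"twist",np.radians(tw).round(3),"alt",np.radians(tw-180*np.sign(tw)).round(3),"rows",round(max(np.linalg.norm(s)/41.7,abs(tw)/7.16),1),"t",st["time"].round(2),"pos",st["position"].round(4),"ydir",cur.round(1),"j",st["joints"].round(2),"w",round(st["width"],4),"F",st["ft_force"].round(1))
                                                                                                                                                                        ^^^^^^^^^^^^^^^^
AttributeError: 'float' object has no attribute 'round'
```

```bash
sed -i 's/st\["time"\].round(2)/round(st["time"],2)/' go.py
python3 -m crank '{"rows":[[[-116,76,-15,0,-1],[-116,76,-15,0,-1],[-116,76,-15,0,-1],[-116,76,-15,0,-1],[-116,76,-15,0,-1],[-116,76,-15,0,-1]]]}'
python3 - <<'E'
from h import *
import pickle
st=arm.read_state(); im=arm.capture("wrist"); pickle.dump((st,im),open("v1.pkl","wb")); save("w1",im,None,1.25)
E
python3 go.py 0.5 0.2 0.3
```

```text
time: 1.27
position: [0.4992, -0.2015, 0.2999]
eef_rot: [0.575, -3.087, -0.001]
ft_force: [-0.0, -0.5, -0.4]
width: 0.0851
gripper_force: 0.0
shift [-1.455e+02  3.750e+02 -1.000e-01] twist 0.0 alt 0.0 rows 9.6 t 1.32 pos [ 0.4987 -0.2023  0.2999] ydir 111.0 j [-0.08  0.2  -0.12 -0.   -1.25 -1.12] w 0.0856 F [-0.5 -0.  -0.4]
```

View pics/w1.png

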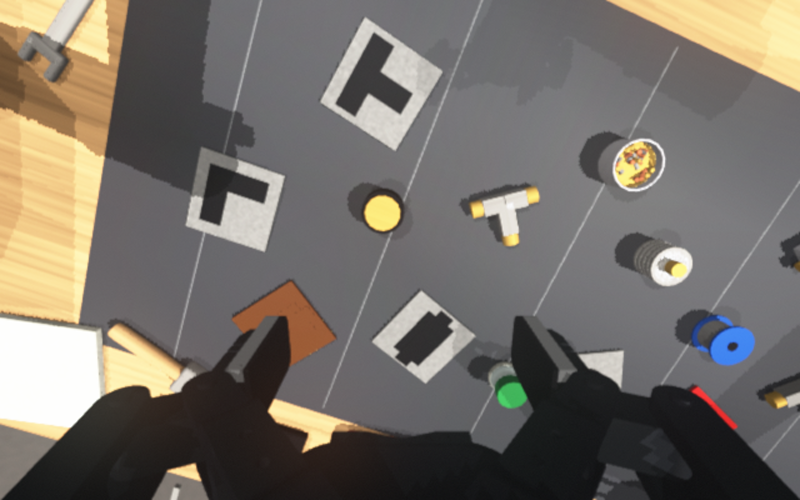

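Wrist view 1 (×1.25): T tile (380,83), L tile (235,200), filter tile (423,337), tee (505,210), attenuator (667,265), tin (638,165), jar (508,385).

```bash

python3 -m crank '{"rows":[[[-239,339,0,0,-1],[-239,339,0,0,-1],[-239,339,0,0,-1],[-239,339,0,0,-1],[-239,339,0,0,-1],[-239,339,0,0,-1],[-239,339,0,0,-1],[-239,339,0,0,-1]]]}'
python3 -m crank '{"rows":[[[-46,66,0,0,-1],[-46,66,0,0,-1],[-46,66,0,0,-1],[-46,66,0,0,-1],[-46,66,0,0,-1]]]}'
python3 - <<'E'
from h import *
import pickle
st=arm.read_state(); im=arm.capture("wrist"); pickle.dump((st,im),open("v2.pkl","wb")); save("w2",im,None,1.25)
E
python3 go.py 0.6 0.2 0.3
```

```text
time: 1.98
position: [0.5808, 0.121, 0.3004]
eef_rot: [0.569, -3.089, 0.0]
ft_force: [0.9, 0.2, 1.8]
width: 0.0853
gripper_force: 0.0
time: 2.4
position: [0.6001, 0.1977, 0.2998]
eef_rot: [0.57, -3.088, 0.001]
ft_force: [-0.0, -0.2, 0.5]
width: 0.0853
gripper_force: 0.0
shift [-0.9  2.6  0.3] twist 0.0 alt 0.0 rows 0.1 t 2.45 pos [0.6001 0.1973 0.3003] ydir 110.9 j [ 0.57  0.37  0.11  0.   -1.31 -1.78] w 0.0854 F [-0.6  0.5 -0. ]
```

View pics/w2.png

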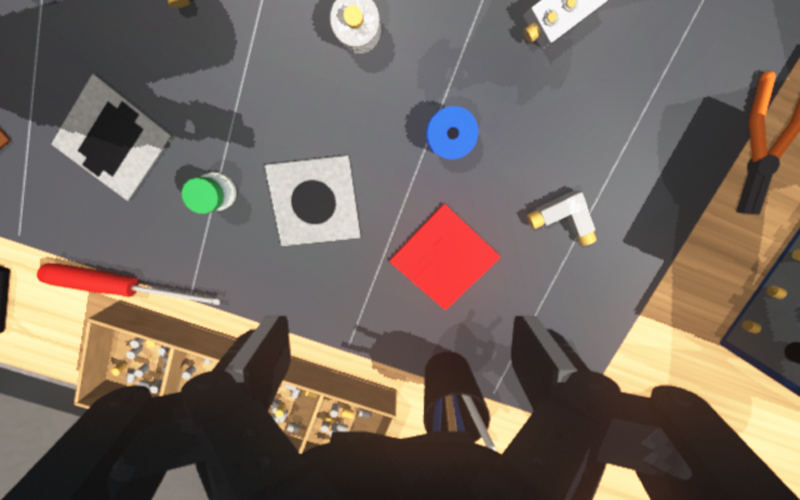

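View 2 (×1.25): filter tile (110,135), attenuator tile (313,201), elbow (570,215), attenuator (355,20), filter (560,15, cut off), jar (205,195). I'll fit the models to masks in several views, with the base height free as the height measurement.

```bash
cat > fit.py <<'E'
from h import *
import pickle
from scipy.optimize import minimize
def box(x0,x1,y0,y1,z0,z1): return np.array([[x,y,z] for x in(x0,x1) for y in(y0,y1) for z in(z0,z1)])/1000
def cyl(r,z0,z1): a=np.linspace(0,2*np.pi,24,endpoint=False); return np.array([[r*np.cos(t),r*np.sin(t),z] for t in a for z in(z0,z1)])/1000
M={"tee":[box(-36,36,-9,9,2,18),box(-9,9,0,48,2,18)],"elbow":[box(-9,50,-9,9,2,18),box(-9,9,-9,50,2,18)],
"filter":[box(-30,30,-18,18,0,26),box(-40,40,-7,7,6,20)],"attenuator":[cyl(22,0,34),cyl(8,34,46)],"tile":[box(-46,46,-46,46,0,5)],"jar":[cyl(20,0,42)],"tin":[cyl(26,0,32)]}
def place(P,x,y,z,a): return P@Ro.from_euler("z",a).as_matrix().T+[x,y,z]
def render(m,C,p,shape):
    im=np.zeros(shape,np.uint8)
    for P in M[m]:
        h=cv2.convexHull((proj(C,place(P,*p))*16).round().astype(np.int32)); cv2.fillConvexPoly(im,h,1,cv2.LINE_8,4)
    return im
def mask(im,C,p0,thr,r=75):
    V=im.max(2); m=(V>thr).astype(np.uint8); roi=np.zeros_like(m); 
    pts=proj(C,np.array([[p0[0]+r/1000*np.cos(t),p0[1]+r/1000*np.sin(t),.01] for t in np.linspace(0,6.28,24)]))
    cv2.fillConvexPoly(roi,cv2.convexHull(pts.astype(np.int32)),1); m=cv2.morphologyEx(m*roi,cv2.MORPH_OPEN,np.ones((3,3),np.uint8))
    cs,_=cv2.findContours(m,cv2.RETR_EXTERNAL,cv2.CHAIN_APPROX_NONE); o=np.zeros_like(m)
    if cs: cv2.drawContours(o,[max(cs,key=cv2.contourArea)],-1,1,-1)
    return o
def fit(m,views,p0,zfix=None,thr=125,r=75):
    V=[(C,mask(im,C,p0,thr,r)) for im,C in views]; 
    def f(q):
        p=(q[0]/1000,q[1]/1000,(q[2]/1000 if zfix is None else zfix),q[3]/50); s=0
        for C,k in V:
            a=render(m,C,p,k.shape); s+=1-(a&k).sum()/max(1,(a|k).sum())
        return s/len(V)
    q0=np.array([p0[0]*1000,p0[1]*1000,(zfix or 0)*1000,p0[2]*50]); best=None
    for d in (8,3):
        S=np.vstack([q0]+[q0+d*e for e in np.eye(4)]); r_=minimize(f,q0,method="Nelder-Mead",options=dict(initial_simplex=S,xatol=.05,fatol=1e-5)); q0=r_.x
    return q0[0]/1000,q0[1]/1000,q0[2]/1000 if zfix is None else zfix,q0[3]/50,1-r_.fun
def wv(n): st,im=pickle.load(open(n,"rb")); return im,cam("wrist",st)
E
cat > run1.py <<'E'
from fit import *
v1,v2=wv("v1.pkl"),wv("v2.pkl"); S=(cv2.imread("pics/side0.png")[...,::-1],cam("side")); Q=(cv2.imread("pics/scene0.png")[...,::-1],cam("scene"))
def ang(v,a,b,z=.01): d=onplane(v[1],np.array(b)/1.25,z)-onplane(v[1],np.array(a)/1.25,z); return np.arctan2(d[1],d[0])
c=lambda v,u:onplane(v[1],np.array(u)/1.25,.005)[:2]
J=[("tee",v1,[v1],(505,205),(539,195),(470,210)),("elbow",v2,[v2],(580,203),(580,203),(535,221)),
("T","tile",v1,[v1],(380,83),(382,35),(345,110)),("L","tile",v1,[v1],(235,200),(214,170),(210,222)),
("F","tile",v1,[v1,v2],(423,337),(395,357),(450,318)),("A","tile",v2,[v2],(313,201),(280,246),(360,239)),("jar",v2,[v2],(215,192),(0,0),(9,9)),("tin",v1,[v1],(632,170),(0,0),(9,9)),("attenuator",v1,[v1],(655,262),(0,0),(9,9))]
for j in J:
    nm,m,v,vs,ctr,a,b=j if len(j)==7 else (j[0],)+j
    p0=(*c(v,ctr),ang(v,a,b)); 
    for tag,vv,zf in (("w",vs,0.),("w+side+scene",vs+[S,Q],None)):
        if m in("jar","tin") and zf is None: continue
        r=fit(m,vv,p0,zf); print(nm,tag,np.round(r[:3],4),"yaw",round(np.degrees(r[3]),1),"iou",round(r[4],3))
    if m=="elbow": print("z two-view ok if near 0")
p0=(.368,.275,np.radians(60)); 
d=tri([(S[1],(225+350/2.6,115+515/2.6)),(Q[1],(457,236))])-tri([(S[1],(225+300/2.6,115+455/2.6)),(Q[1],(427,231))]); p0=(.368,.275,np.arctan2(d[1],d[0]));print(p0)
r=fit("filter",[v2,S,Q],p0,0.); print("filter",np.round(r[:3],4),"yaw",round(np.degrees(r[3]),1),"iou",round(r[4],3))
E
python3 run1.py
```

```text
tee w [ 0.4548 -0.0959  0.    ] yaw -53.6 iou 0.847
tee w+side+scene [ 0.454  -0.098   0.0021] yaw -54.5 iou 0.557
elbow w [0.5037 0.4009 0.    ] yaw -41.3 iou 0.232
elbow w+side+scene [0.527  0.3724 0.0071] yaw -39.5 iou 0.507
z two-view ok if near 0
T w [ 0.3924 -0.2647  0.    ] yaw -10.8 iou 0.993
T w+side+scene [ 0.3927 -0.2645  0.0013] yaw -10.9 iou 0.513
L w [ 0.5624 -0.3759  0.    ] yaw 2.0 iou 0.558
L w+side+scene [ 0.5614 -0.3741  0.0039] yaw 3.5 iou 0.45
F w [ 0.6467 -0.1148  0.    ] yaw 158.5 iou 0.291
F w+side+scene [ 0.6473 -0.1175 -0.0035] yaw 157.2 iou 0.277
A w [0.6314 0.1055 0.    ] yaw 117.1 iou 0.984
A w+side+scene [ 0.6313  0.105  -0.0007] yaw 116.9 iou 0.907
jar w [0.6574 0.0028 0.    ] yaw 68.0 iou 0.849
tin w [0.3675 0.0227 0.    ] yaw 61.6 iou 0.32
attenuator w [0.4509 0.1004 0.    ] yaw 68.1 iou 0.253
attenuator w+side+scene [0.451  0.0966 0.005 ] yaw 65.6 iou 0.451
(0.368, 0.275, np.float64(2.609464135255279))
filter [0.3645 0.2759 0.    ] yaw 146.9 iou 0.71
```

```bash
cat > p.py <<'E'
s=open("fit.py").read()
s=s.replace("V=im.max(2); m=(V>thr)","V=cv2.medianBlur(im[...,1].copy(),3); m=(V>thr)")
s=s.replace("V=[(C,mask(im,C,p0,thr,r)) for im,C in views]; ","""V=[]
    for im,C in views:  # threshold giving the component most like the model near p0
        R0=render(m,C,(*p0[:2],zfix or 0,p0[2]),im.shape[:2]); ks=[mask(im,C,p0,t,r) for t in range(80,215,8)]
        k=max(ks,key=lambda k:(R0&k).sum()/max(1,(R0|k).sum())); V.append((C,k))""")
open("fit.py","w").write(s)
r=open("run1.py").read()
r=r.replace("r=fit(m,vv,p0,zf)","r=fit(m,vv,p0,zf,r={'tile':70,'attenuator':45,'tin':40,'jar':40}.get(m,62))").replace("[v2,S,Q],p0,0.","[v2,S,Q],p0,0.,r=55")
open("run1.py","w").write(r)
E
python3 p.py; python3 run1.py
```

```text
tee w [ 0.4555 -0.0955  0.    ] yaw -52.8 iou 0.796
tee w+side+scene [ 0.4535 -0.097   0.0028] yaw -52.0 iou 0.798
elbow w [0.5264 0.3764 0.    ] yaw -42.9 iou 0.739
elbow w+side+scene [0.5272 0.3724 0.0023] yaw -41.9 iou 0.814
z two-view ok if near 0
T w [ 0.3925 -0.2647  0.    ] yaw -10.7 iou 0.99
T w+side+scene [ 0.3929 -0.2647  0.0005] yaw -11.3 iou 0.761
L w [ 0.5628 -0.376   0.    ] yaw 2.1 iou 0.963
L w+side+scene [ 0.562  -0.3763  0.0013] yaw 2.5 iou 0.939
F w [ 0.6463 -0.1163  0.    ] yaw 158.7 iou 0.597
F w+side+scene [ 6.460e-01 -1.163e-01  5.000e-04] yaw 158.0 iou 0.623
A w [0.6315 0.1057 0.    ] yaw 117.3 iou 0.986
A w+side+scene [0.6311 0.1049 0.0009] yaw 116.9 iou 0.976
jar w [0.6576 0.0031 0.    ] yaw 67.3 iou 0.913
tin w [0.3672 0.0193 0.    ] yaw 62.0 iou 0.765
attenuator w [0.4508 0.0989 0.    ] yaw 71.4 iou 0.641
attenuator w+side+scene [0.4512 0.0959 0.0033] yaw 71.6 iou 0.736
(0.368, 0.275, np.float64(2.609464135255279))
filter [0.3661 0.2743 0.    ] yaw 147.2 iou 0.885
```

```bash
cat > ov.py <<'E'
from fit import *
E_=[("tee",.455,-.096,-52.5,"tee"),("elbow",.527,.375,-42.3,"elbow"),("tile",.3926,-.2647,-10.9,"tee",(0,-19.5)),("tile",.5625,-.376,2.2,"elbow",(-20.5,-20.5)),("tile",.6462,-.1163,158.3,"filter",(0,0)),("tile",.6313,.1055,117.1,"attenuator",(0,0)),("filter",.366,.2743,147.2,"filter"),("attenuator",.451,.0975,0,"attenuator")]
o=[]
for n,h in(("v1.pkl",310),("v2.pkl",250)):
    im,C=wv(n); s=3; b=cv2.resize(im,None,fx=s,fy=s)
    for e in E_:
        for k,m in enumerate([e[0]]+([e[4]] if len(e)>5 else [])):
            p=[e[1],e[2],0,np.radians(e[3])]
            if k: 
                q=place(np.array([[e[5][0]/1000,e[5][1]/1000,.005]]),*p)[0]; p[:3]=q
                P=[np.vstack([B[:,:2].T*1,0*B[:,0]]).T for B in M[m]]
            else: P=M[m]
            r=np.zeros((400*s,640*s),np.uint8)
            for B in P:
                u=cv2.convexHull((proj(C,place(B,*p))*s).astype(np.int32)); cv2.fillConvexPoly(r,u,1)
            cs,_=cv2.findContours(r,cv2.RETR_EXTERNAL,cv2.CHAIN_APPROX_NONE); cv2.drawContours(b,cs,-1,(255,0,255) if not k else (0,255,0),2)
    o.append(cv2.resize(b[:h*s],None,fx=1.07/s,fy=1.07/s,interpolation=cv2.INTER_AREA))
save("ov1",np.vstack(o))
E
python3 ov.py
```

```text
(no output)
```

View pics/ov1.png

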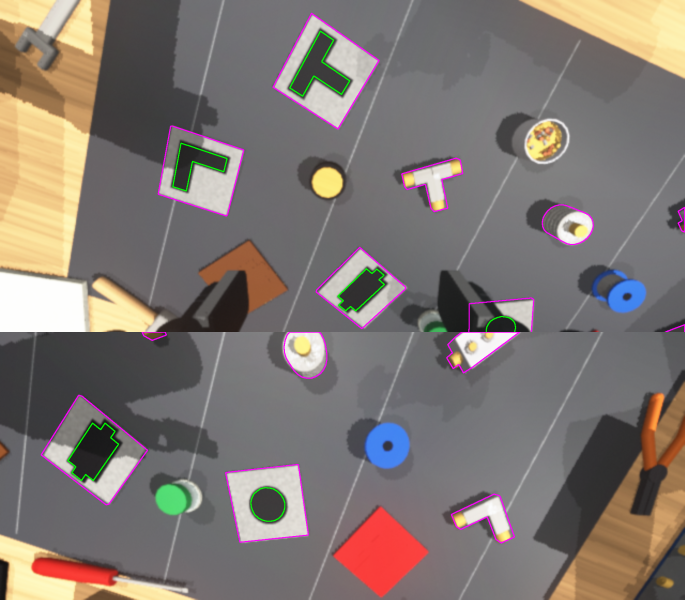

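The overlay shows all parts, tiles and silhouettes matching within a pixel or two, including the filter at the lower view's top edge. Elbow first.

```bash
python3 go.py 0.5455 0.3582 0.09 47.7
```

```text
shift [ -6.6 169.9 210.2] twist 1.103 alt -2.039 rows 8.8 t 2.45 pos [0.6001 0.1973 0.3003] ydir 110.9 j [ 0.57  0.37  0.11  0.   -1.31 -1.78] w 0.0854 F [-0.6  0.5 -0. ]
```

```bash
python3 -m crank '{"rows":[[[-7,170,210,1.103,-1],[-7,170,210,1.103,-1],[-7,170,210,1.103,-1],[-7,170,210,1.103,-1],[-7,170,210,1.103,-1],[-7,170,210,1.103,-1],[-7,170,210,1.103,-1],[-7,170,210,1.103,-1]]]}' 60; python3 go.py 0.5455 0.3582 0.05 47.7
```

```text
time: 3.12
position: [0.5432, 0.3591, 0.0857]
eef_rot: [-0.986, -2.978, 0.011]
ft_force: [0.1, -0.2, 0.4]
width: 0.0851
gripper_force: 0.0
shift [-2.5  0.9 35.7] twist 0.099 alt -3.043 rows 0.9 t 3.12 pos [0.5432 0.3591 0.0857] ydir 53.4 j [ 0.83  0.58 -0.11 -0.   -0.89 -3.04] w 0.0851 F [ 0.1 -0.2  0.4]
```

Joint 6 is near its limit this way, so I'll grip the other leg (closing along elbow x).

```bash
python3 go.py 0.5438 0.3935 0.07 137.7
```

```text
shift [20.  28.  15.5] twist -1.472 alt 1.67 rows 11.8 t 3.12 pos [0.5432 0.3591 0.0857] ydir 53.4 j [ 0.83  0.58 -0.11 -0.   -0.89 -3.04] w 0.0851 F [ 0.1 -0.2  0.4]
```

```bash
python3 -m crank '{"rows":[[[20,28,15,-1.472,-1],[20,28,15,-1.472,-1],[20,28,15,-1.472,-1],[20,28,15,-1.472,-1],[20,28,15,-1.472,-1],[20,28,15,-1.472,-1],[20,28,15,-1.472,-1],[20,28,15,-1.472,-1]]]}' >/dev/null;  python3 -m crank '{"rows":[[[0,0,0,-0.47,-1],[0,0,0,-0.47,-1],[0,0,0,-0.47,-1],[0,0,0,-0.47,-1],[0,0,0,-0.47,-1]]]}' >/dev/null; python3 go.py 0.5438 0.3935 0.022 137.7; python3 - <<'E'
from h import *
import pickle
st=arm.read_state(); im=arm.capture("wrist"); pickle.dump((st,im),open("v3.pkl","wb")); 
E
```

```text
shift [ 1.7  2.8 54.2] twist 0.003 alt -3.138 rows 1.3 t 4.2 pos [0.547  0.3928 0.0762] ydir 137.9 j [ 0.86  0.62 -0.07  0.   -0.89 -1.6 ] w 0.0853 F [ 0.2  0.1 -0.7]
```

```bash
python3 - <<'E'
from fit import *
v=wv("v3.pkl")
for m,p in(("elbow",(.527,.375,np.radians(-42.3))),("filter",(.366,.2743,np.radians(147.2)))):
    r=fit(m,[v],p,0.,r=62 if m=="elbow" else 55); print(m,np.round(r,4),np.degrees(r[3]))
im=cv2.resize(v[0],None,fx=1.2,fy=1.2)
save("v3",im)
E
```

```text
elbow [ 0.5296  0.3742  0.     -0.7489  0.7572] -42.909739810499445
filter [0.366  0.2743 0.     2.5691 0.    ] 147.20000000000002
```

View pics/v3.png

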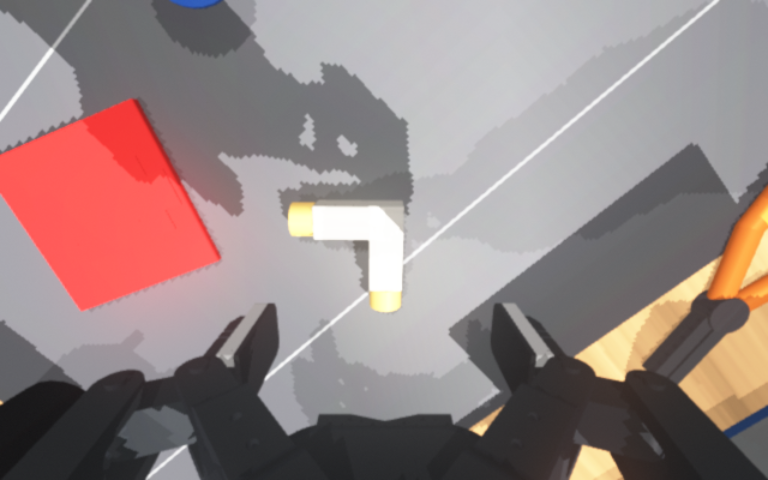

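The elbow's leg (386,260) sits centred between the fingers (columns 270 and 497) and parallel to the pads. Descend and grip.

```bash
python3 -m crank '{"rows":[[[2,2,30,0,-1],[2,2,54,0,-1],[2,2,54,0,-1],[2,2,54,0,1],[2,2,54,0,1],[2,2,54,0,1],[2,2,54,0,1],[2,2,54,0,1]]]}'; python3 -m crank '{"rows":[[[0,0,0,0,1],[0,0,0,0,1],[0,0,0,0,1],[0,0,-80,0,1],[0,0,-80,0,1],[0,0,-80,0,1]]]}'; python3 go.py 0.5418 -0.3723 0.11 182.2
```

```text
time: 4.92
position: [0.5439, 0.3952, 0.0229]
eef_rot: [-1.275, 2.869, 0.001]
ft_force: [-1.0, 0.3, -0.2]
width: 0.0258
gripper_force: 0.0
time: 5.42
position: [0.5469, 0.3979, 0.1098]
eef_rot: [-1.273, 2.856, 0.006]
ft_force: [0.5, 1.2, 0.7]
width: 0.0167
gripper_force: 59.6
shift [ 576.2 -511.    -7.6] twist -0.77 alt 2.371 rows 18.5 t 5.42 pos [0.5469 0.3979 0.1098] ydir 138.1 j [ 0.87  0.58 -0.04  0.   -0.94 -1.6 ] w 0.0167 F [0.5 1.2 0.7]
```

```bash
python3 -m crank '{"rows":[[[576,-511,-10,0,1],[576,-511,-10,0,1],[576,-511,-10,0,1],[576,-511,-10,0,1],[576,-511,-10,0,1],[576,-511,-10,0,1],[576,-511,-10,0,1],[576,-511,-10,0,1]]]}'; python3 go.py 0.5418 -0.3723 0.11 182.2
```

```text
time: 6.08
position: [0.5396, 0.0596, 0.1055]
eef_rot: [1.276, -2.87, -0.001]
ft_force: [0.0, -0.3, -1.1]
width: 0.0163
gripper_force: 59.5
shift [ 319.2 -290.9   -4.7] twist -0.772 alt 2.369 rows 10.4 t 6.08 pos [0.5396 0.0596 0.1055] ydir 137.9 j [ 0.41  0.4  -0.38 -0.   -0.79 -1.14] w 0.0163 F [ 0.  -0.3 -1.1]
```

```bash
python3 -m crank '{"rows":[[[319,-291,-5,-0.772,1],[319,-291,-5,-0.772,1],[319,-291,-5,-0.772,1],[319,-291,-5,-0.772,1],[319,-291,-5,-0.772,1],[319,-291,-5,-0.772,1],[319,-291,-5,-0.772,1],[319,-291,-5,-0.772,1]]]}'; python3 go.py 0.5418 -0.3723 0.07 182.2
```

```text
time: 6.75
position: [0.542, -0.2497, 0.1089]
eef_rot: [-2.267, 2.175, 0.001]
ft_force: [1.4, 0.6, -0.4]
width: 0.0164
gripper_force: 59.5
shift [122.5   5.2  38.9] twist 0.003 alt -3.139 rows 3.1 t 6.75 pos [ 0.542  -0.2497  0.1089] ydir -177.6 j [-0.16  0.47 -0.24 -0.   -0.86  0.2 ] w 0.0164 F [ 1.4  0.6 -0.4]
```

```bash
python3 -m crank '{"rows":[[[122,5,20,0,1],[122,5,39,0,1],[122,5,39,0,1],[122,5,39,0,1],[122,5,39,0,1],[122,5,39,0,1]]]}'; python3 go.py 0.5418 -0.3723 0.0275 182.2
```

```text
time: 7.25
position: [0.5416, -0.37, 0.0695]
eef_rot: [2.262, -2.18, -0.003]
ft_force: [0.3, 0.5, -1.3]
width: 0.0164
gripper_force: 59.5
shift [ 2.3 -0.1 42. ] twist -0.001 alt 3.14 rows 1.0 t 7.25 pos [ 0.5416 -0.37    0.0695] ydir -177.9 j [-0.35  0.6  -0.12 -0.   -0.85  0.39] w 0.0164 F [ 0.3  0.5 -1.3]
```

```bash
python3 -m crank '{"rows":[[[2,0,20,0,1],[2,0,34,0,1],[2,0,40,0,1],[2,0,42,0,1],[2,0,42,0,1],[2,0,42,0,-1],[2,0,42,0,-1],[2,0,42,0,-1]]]}';python3 -m crank '{"rows":[[[0,0,0,0,-1],[0,0,0,0,-1],[0,0,-60,0,-1],[0,0,-130,0,-1],[0,0,-130,0,-1],[0,0,-130,0,-1],[0,0,-130,0,-1]]]}'; python3 - <<'E'
from fit import *
st=arm.read_state(); im=arm.capture("wrist"); pickle.dump((st,im),open("v4.pkl","wb")); save("v4",im,None,1.2)
E
python3 go.py 0.474 -0.0814 0.08 127.5
```

```text
time: 7.92
position: [0.5432, -0.3725, 0.0296]
eef_rot: [-2.263, 2.178, -0.004]
ft_force: [0.2, 0.3, -1.2]
width: 0.0522
gripper_force: 0.0
time: 8.5
position: [0.5443, -0.3734, 0.1634]
eef_rot: [-2.261, 2.176, -0.014]
ft_force: [0.2, -0.2, -0.5]
width: 0.0854
gripper_force: 0.0
shift [-293.6   58.1   79.7] twist 0.954 alt -2.188 rows 7.6 t 8.55 pos [ 0.5428 -0.3725  0.1603] ydir -177.8 j [-0.36  0.51 -0.03 -0.   -1.03  0.39] w 0.085 F [-0.1 -0.7 -0.7]
```

View pics/v4.png

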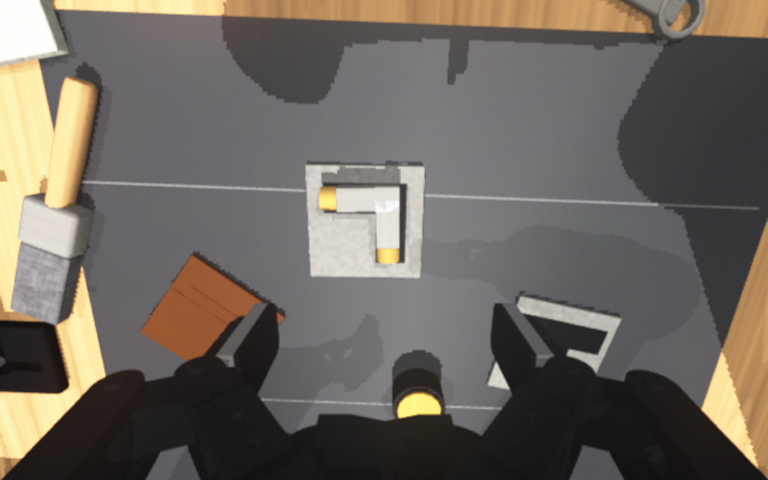

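Elbow lies on its tile, outer corner at (401,185), leg ends (319,198) and (388,263). Next I check the offset numerically.

```bash
python3 - <<'E'
from fit import *
im,C=wv("v4.pkl"); a=np.radians(2.2); R=Ro.from_euler("z",a).as_matrix()
f=lambda u,z:(R.T@(onplane(C,np.array(u)/1.2,z)-[.5625,-.376,0])*1000).round(1)
for n,u,z,e in(("corner top",(401,185),.023,"-29.5 -29.5"),("x end",(319,198),.014,"29.5 -20.5"),("y end",(388,263),.014,"-20.5 29.5"),("tile TL",(305,164),.005,"46 -46"),("tile BR",(421,277),.005,"-46 46"),("tile TR",(425,163),.005,"-46,-46")): print(n,f(u,z),e)
E
```

```text
corner top [-29.1 -33.2  23. ] -29.5 -29.5
x end [ 32.6 -22.   14. ] 29.5 -20.5
y end [-19.8  30.3  14. ] -20.5 29.5
tile TL [ 43.7 -46.6   5. ] 46 -46
tile BR [-47.4  45.9   5. ] -46 46
tile TR [-47.8 -47.4   5. ] -46,-46
```

Elbow is within about 3 mm. Tee next.

```bash
python3 -m crank '{"rows":[[[-294,58,80,0.954,-1],[-294,58,80,0.954,-1],[-294,58,80,0.954,-1],[-294,58,80,0.954,-1],[-294,58,80,0.954,-1],[-294,58,80,0.954,-1],[-294,58,80,0.954,-1],[-294,58,80,0.954,-1]]]}';python3 -m crank '{"rows":[[[0,0,0,0,-1],[0,0,0,0,-1]]]}' >/dev/null; python3 - <<'E'
from fit import *
st=arm.read_state(); im=arm.capture("wrist"); pickle.dump((st,im),open("v5.pkl","wb")); save("v5",im,None,1.2)
r=fit("tee",[(im,cam("wrist",st))],(.455,-.096,np.radians(-52.5)),0.,r=62);print(r,np.degrees(r[3]))
E
python3 go.py 0.474 -0.0814 0.022 127.5
```

```text
time: 9.22
position: [0.4716, -0.0815, 0.0771]
eef_rot: [1.02, -2.968, -0.001]
ft_force: [0.6, 0.4, -0.7]
width: 0.0856
gripper_force: 0.0
(np.float64(0.45655305722225886), np.float64(-0.09616638668641099), 0.0, np.float64(-0.9465711321051683), np.float64(0.44405786485991583)) -54.234530878546444
shift [-1.6  0.5 56. ] twist 0.016 alt -3.126 rows 1.3 t 9.43 pos [ 0.4732 -0.0827  0.078 ] ydir 128.4 j [ 0.17  0.35 -0.56  0.   -0.66 -1.07] w 0.0855 F [-0.1 -0.6 -0.1]
```

View pics/v5.png

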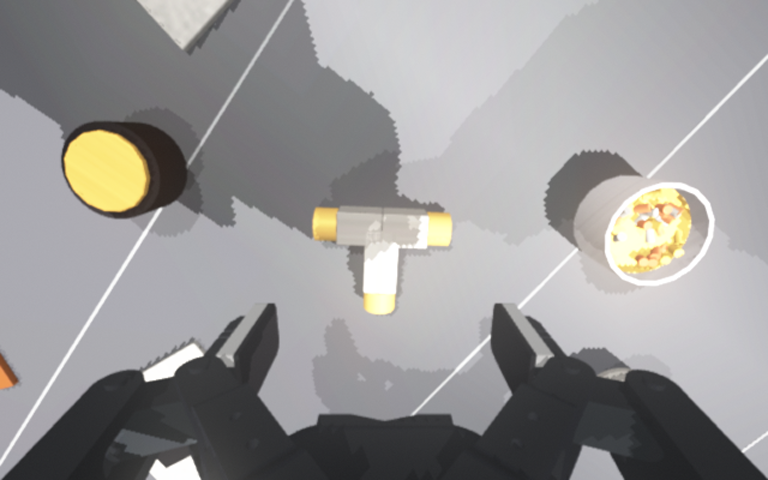

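Tee stem (380,275) is between the fingers (270/497), nearly parallel to the pads, with the tin (650,235) well clear. Gripping.

```bash
python3 -m crank '{"rows":[[[-2,-1,30,0.04,-1],[-2,-1,56,0.04,-1],[-2,-1,56,0.04,-1],[-2,-1,56,0.04,1],[-2,-1,56,0.04,1],[-2,-1,56,0.04,1],[-2,-1,56,0.04,1],[-2,-1,56,0.04,1]]]}'; python3 -m crank '{"rows":[[[0,0,0,0,1],[0,0,0,0,1],[0,0,0,0,1],[0,0,0,0,1],[0,0,-70,0,1],[0,0,-70,0,1],[0,0,-70,0,1]]]}'; python3 go.py 0.3934 -0.2602 0.09 169.1
```

```text
time: 10.1
position: [0.4767, -0.0826, 0.0241]
eef_rot: [-0.969, 2.986, -0.001]
ft_force: [-0.6, -0.5, 0.3]
width: 0.0255
gripper_force: 0.0
time: 10.68
position: [0.4798, -0.0822, 0.0981]
eef_rot: [-0.969, 2.977, -0.005]
ft_force: [0.7, -0.1, -1.4]
width: 0.0165
gripper_force: 59.2
shift [174.7 -92.9   7. ] twist -0.751 alt 2.39 rows 6.0 t 10.68 pos [ 0.4798 -0.0822  0.0981] ydir 126.1 j [ 0.17  0.33 -0.53  0.   -0.7  -1.11] w 0.0165 F [ 0.7 -0.1 -1.4]
```

```bash
python3 -m crank '{"rows":[[[175,-93,5,-0.751,1],[175,-93,5,-0.751,1],[175,-93,5,-0.751,1],[175,-93,5,-0.751,1],[175,-93,5,-0.751,1],[175,-93,5,-0.751,1],[175,-93,5,-0.751,1],[175,-93,5,-0.751,1]]]}';  python3 -m crank '{"rows":[[[0,0,0,0,1]]]}' >/dev/null; python3 go.py 0.3934 -0.2602 0.0275 169.1
```

```text
time: 11.35
position: [0.388, -0.2614, 0.0878]
eef_rot: [1.996, -2.426, -0.001]
ft_force: [-0.7, 0.3, -1.3]
width: 0.0161
gripper_force: 59.2
shift [-1.3 -4.5 60.4] twist -0.005 alt 3.137 rows 1.5 t 11.43 pos [ 0.3888 -0.2606  0.0879] ydir 168.8 j [-0.24  0.32 -0.58 -0.   -0.67  0.05] w 0.0164 F [-0.6 -0.2 -1. ]
```

```bash
python3 -m crank '{"rows":[[[-1,-4,35,0,1],[-1,-4,52,0,1],[-1,-4,58,0,1],[-1,-4,60,0,1],[-1,-4,60,0,1],[-1,-4,60,0,-1],[-1,-4,60,0,-1],[-1,-4,60,0,-1]]]}';python3 -m crank '{"rows":[[[0,0,0,0,-1],[0,0,0,0,-1],[0,0,-60,0,-1],[0,0,-130,0,-1],[0,0,-130,0,-1],[0,0,-130,0,-1],[0,0,-130,0,-1]]]}'; python3 - <<'E'
from fit import *
st=arm.read_state(); im=arm.capture("wrist"); pickle.dump((st,im),open("v6.pkl","wb")); save("v6",im,None,1.2)
E
python3 go.py 0.451 0.0975 0.1 140
```

```text
time: 12.1
position: [0.3939, -0.2602, 0.0285]
eef_rot: [-1.998, 2.423, -0.002]
ft_force: [-0.7, -0.4, 0.6]
width: 0.052
gripper_force: 0.0
time: 12.68
position: [0.3951, -0.261, 0.1611]
eef_rot: [-1.995, 2.421, -0.01]
ft_force: [-0.1, 0.2, -0.6]
width: 0.0854
gripper_force: 0.0
shift [-362.3   12.3   58.9] twist 0.505 alt -2.636 rows 8.8 t 12.73 pos [ 0.3935 -0.2604  0.1589] ydir 169.0 j [-0.24  0.22 -0.49 -0.   -0.86  0.05] w 0.0854 F [ 0.1  0.5 -0. ]
```

View pics/v6.png

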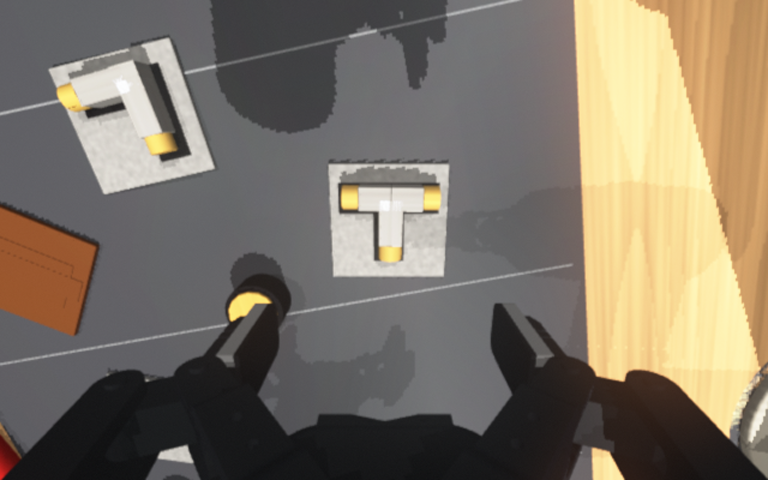

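Tee sits squarely on its silhouette (390,215), and the elbow is also fine. Attenuator next, keeping the wrist angle so closing is away from the jar.

```bash
python3 -m crank '{"rows":[[[-362,12,50,0,-1],[-362,12,50,0,-1],[-362,12,50,0,-1],[-362,12,50,0,-1],[-362,12,50,0,-1],[-362,12,50,0,-1],[-362,12,50,0,-1],[-362,12,50,0,-1]]]}' >/dev/null;  python3 go.py 0.451 0.0975 0.1
```

```text
shift [-31.3  -1.2  10.2] twist 0.0 alt 0.0 rows 0.8 t 13.4 pos [0.4439 0.067  0.1103] ydir 169.0 j [ 0.51  0.26 -0.6  -0.   -0.72 -0.71] w 0.0849 F [ 1.1  0.6 -0.1]
```

```bash
python3 -m crank '{"rows":[[[-31,-1,0,0,-1],[-31,-1,0,0,-1],[-31,-1,0,0,-1],[-31,-1,0,0,-1]]]}' >/dev/null; python3 - <<'E'
from fit import *
st=arm.read_state(); im=arm.capture("wrist"); pickle.dump((st,im),open("v7.pkl","wb")); save("v7",im,None,1.2)
E
python3 go.py 0.451 0.0975 0.027
```

```text
shift [-2.8  0.4 84.1] twist 0.0 alt 0.0 rows 2.0 t 13.78 pos [0.4511 0.0948 0.1111] ydir 168.9 j [ 0.56  0.27 -0.57 -0.   -0.73 -0.75] w 0.0851 F [ 1.2 -0.1  0. ]
```

View pics/v7.png

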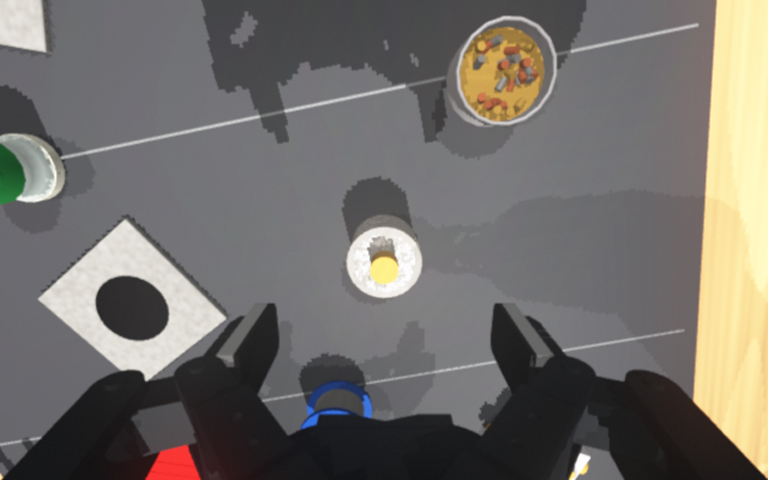

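Attenuator top centre is at (384,262), centred between the fingers (270/497), with the tin (505,70) clear.

```bash
python3 - <<'E'
from fit import *
im,C=wv("v7.pkl"); print(onplane(C,(384.5/1.2,261.5/1.2),.034), onplane(C,(384/1.2,268/1.2),.046), "Atile", onplane(C,(132/1.2,307/1.2),.005))
E
python3 go.py 0.451 0.098 0.027
```

```text
[0.45047539 0.09478683 0.034     ] [0.45069069 0.09418205 0.046     ] Atile [0.63099281 0.10439979 0.005     ]
shift [-3.3  0.5 84.1] twist 0.0 alt 0.0 rows 2.0 t 13.78 pos [0.4511 0.0948 0.1111] ydir 168.9 j [ 0.56  0.27 -0.57 -0.   -0.73 -0.75] w 0.0851 F [ 1.2 -0.1  0. ]
```

```bash
python3 -m crank '{"rows":[[[0,0,30,0,-1],[0,0,60,0,-1],[0,0,84,0,-1],[0,0,84,0,-1],[0,0,84,0,1],[0,0,84,0,1],[0,0,84,0,1],[0,0,84,0,1]]]}'; python3 -m crank '{"rows":[[[0,0,0,0,1],[0,0,0,0,1],[0,0,0,0,1],[0,0,-85,0,1],[0,0,-85,0,1],[0,0,-85,0,1],[0,0,-85,0,1]]]}'; python3 go.py 0.6313 0.1055 0.11
```

```text
time: 14.45
position: [0.453, 0.096, 0.0303]
eef_rot: [-1.996, 2.422, -0.001]
ft_force: [-1.3, 0.3, 3.7]
width: 0.0425
gripper_force: 60.1
time: 15.03
position: [0.4538, 0.0969, 0.1167]
eef_rot: [-1.993, 2.418, -0.002]
ft_force: [-0.3, -0.6, -3.0]
width: 0.0421
gripper_force: 62.8
shift [ -42.3 -172.5    8. ] twist 0.0 alt 0.0 rows 4.3 t 15.03 pos [0.4538 0.0969 0.1167] ydir 169.0 j [ 0.56  0.26 -0.56 -0.   -0.74 -0.75] w 0.0421 F [-0.3 -0.6 -3. ]
```

```bash
python3 -m crank '{"rows":[[[-42,-172,0,0,1],[-42,-172,0,0,1],[-42,-172,0,0,1],[-42,-172,0,0,1],[-42,-172,0,0,1],[-42,-172,0,0,1],[-42,-172,0,0,1]]]}' >/dev/null; python3 go.py 0.6313 0.105 0.0335
```

```text
shift [-2.2 -3.5 77.5] twist 0.0 alt 0.0 rows 1.9 t 15.62 pos [0.6278 0.1036 0.111 ] ydir 168.9 j [ 0.42  0.53 -0.13 -0.   -0.91 -0.61] w 0.0424 F [-0.6 -0.1 -2.8]
```

```bash
python3 -m crank '{"rows":[[[-2,-3,40,0,1],[-2,-3,65,0,1],[-2,-3,74,0,1],[-2,-3,77,0,1],[-2,-3,78,0,1],[-2,-3,78,0,1],[-2,-3,78,0,-1],[-2,-3,78,0,-1]]]}';python3 -m crank '{"rows":[[[0,0,0,0,-1],[0,0,0,0,-1],[0,0,0,0,-1],[0,0,-60,0,-1],[0,0,-130,0,-1],[0,0,-130,0,-1],[0,0,-130,0,-1],[0,0,-130,0,-1]]]}'; python3 - <<'E'
from fit import *
st=arm.read_state(); im=arm.capture("wrist"); pickle.dump((st,im),open("v8.pkl","wb")); save("v8",im,None,1.2)
E
python3 go.py 0.40 0.262 0.16 57.2
```

```text
time: 16.28
position: [0.6333, 0.106, 0.0368]
eef_rot: [-1.997, 2.422, -0.002]
ft_force: [-0.4, 0.1, -0.3]
width: 0.0651
gripper_force: 0.0
time: 16.95
position: [0.6346, 0.1064, 0.1702]
eef_rot: [-1.993, 2.417, -0.005]
ft_force: [-0.2, 0.7, -0.2]
width: 0.0852
gripper_force: 0.0
shift [-108.6  258.6    6.8] twist -1.191 alt 1.951 rows 9.5 t 17.0 pos [0.633  0.1059 0.1673] ydir 169.0 j [ 0.42  0.48 -0.06 -0.   -1.03 -0.61] w 0.0854 F [-1.5  0.1 -0.9]
```

View pics/v8.png

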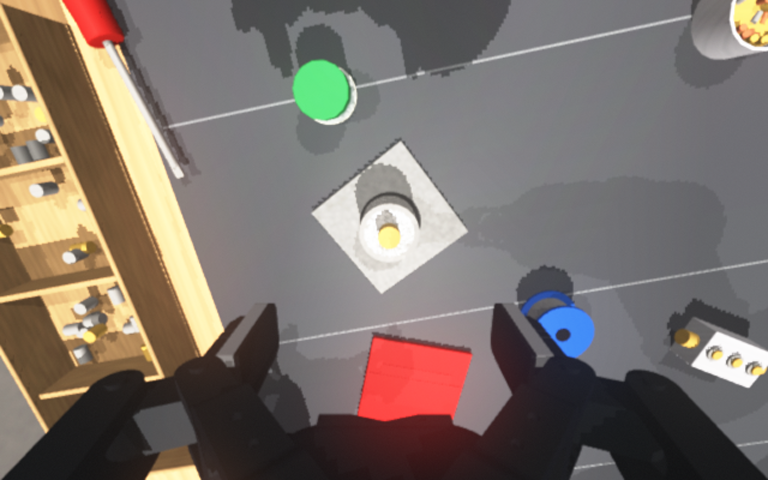

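Attenuator stands upright centred on its tile (390,225); jar (322,90) is untouched. Filter next.

```bash
python3 go.py 0.366 0.2743 0.12 57.2; python3 -m crank '{"rows":[[[-114,295,47,-1.191,-1],[-114,295,47,-1.191,-1],[-114,295,47,-1.191,-1],[-114,295,47,-1.191,-1],[-114,295,47,-1.191,-1],[-114,295,47,-1.191,-1],[-114,295,47,-1.191,-1],[-114,295,47,-1.191,-1]]]}' >/dev/null; python3 go.py 0.366 0.2743 0.12 57.2
```

```text
shift [-114.1  294.4   46.7] twist -1.191 alt 1.951 rows 9.5 t 17.0 pos [0.633  0.1059 0.1673] ydir 169.0 j [ 0.42  0.48 -0.06 -0.   -1.03 -0.61] w 0.0854 F [-1.5  0.1 -0.9]
shift [ 2.8 -3.8 -3.5] twist -0.183 alt 2.958 rows 1.5 t 17.67 pos [0.3613 0.2735 0.1165] ydir -133.3 j [ 1.01  0.25 -0.58 -0.   -0.74 -0.19] w 0.0857 F [0.1 0.4 0.2]
```

```bash
python3 -m crank '{"rows":[[[3,-3,0,-0.183,-1],[3,-3,0,-0.183,-1],[3,-3,0,-0.183,-1],[3,-3,0,-0.183,-1]]]}' >/dev/null; python3 - <<'E'
from fit import *
st=arm.read_state(); im=arm.capture("wrist"); pickle.dump((st,im),open("v9.pkl","wb")); save("v9",im,None,1.2)
r=fit("filter",[(im,cam("wrist",st))],(.366,.2743,np.radians(147.2)),0.,r=55);print(r,np.degrees(r[3]))
E
python3 go.py 0.366 0.2743 0.025 57.2
```

```text
(np.float64(0.3658589834946333), np.float64(0.2749123363761559), 0.0, np.float64(2.560328229717519), np.float64(0.9449458483754513)) 146.69600173101534
shift [-2.7  0.4 92.5] twist -0.01 alt 3.132 rows 2.2 t 18.05 pos [0.3686 0.2733 0.1175] ydir -123.3 j [ 0.99  0.26 -0.57 -0.   -0.75 -0.  ] w 0.0852 F [-0.2 -0.2 -0.5]
```

View pics/v9.png

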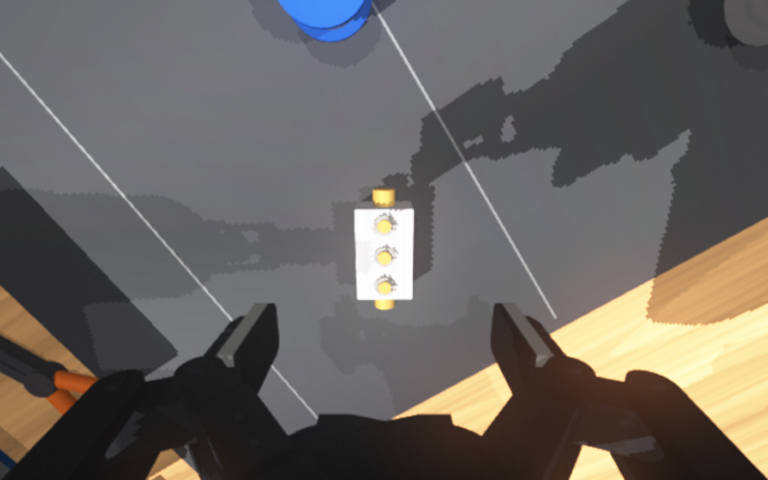

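Filter (384,252) is aligned and centred between the fingers. Gripping.

```bash
python3 -m crank '{"rows":[[[-2,0,35,0,-1],[-2,0,70,0,-1],[-2,0,92,0,-1],[-2,0,92,0,-1],[-2,0,92,0,1],[-2,0,92,0,1],[-2,0,92,0,1],[-2,0,92,0,1]]]}'; python3 -m crank '{"rows":[[[0,0,0,0,1],[0,0,0,0,1],[0,0,0,0,1],[0,0,-92,0,1],[0,0,-92,0,1],[0,0,-92,0,1],[0,0,-92,0,1]]]}'; python3 go.py 0.6462 -0.1163 0.117 68.3
```

```text
time: 18.72
position: [0.3678, 0.2758, 0.0279]
eef_rot: [-3.008, 0.898, -0.001]
ft_force: [-3.4, -6.8, 6.0]
width: 0.0387
gripper_force: 2.1
time: 19.3
position: [0.3686, 0.277, 0.1222]
eef_rot: [-3.002, 0.895, -0.005]
ft_force: [-0.2, 0.4, -2.5]
width: 0.0345
gripper_force: 61.2
shift [447.7 177.    3.6] twist -0.201 alt 2.941 rows 11.5 t 19.3 pos [0.3686 0.277  0.1222] ydir -123.2 j [ 1.    0.25 -0.56  0.   -0.75 -0.01] w 0.0345 F [-0.2  0.4 -2.5]
```

```bash
python3 -m crank '{"rows":[[[448,177,0,-0.2,1],[448,177,0,-0.2,1],[448,177,0,-0.2,1],[448,177,0,-0.2,1],[448,177,0,-0.2,1],[448,177,0,-0.2,1],[448,177,0,-0.2,1],[448,177,0,-0.2,1]]]}' >/dev/null; python3 go.py 0.6462 -0.1163 0.117 68.3
```

```text
shift [130.4  80.1  -0.5] twist -0.002 alt 3.14 rows 3.7 t 19.97 pos [0.5549 0.0066 0.1167] ydir -111.8 j [ 0.3   0.4  -0.34 -0.   -0.83  0.89] w 0.0341 F [ 0.5  1.4 -2.2]
```

```bash
python3 -m crank '{"rows":[[[130,80,0,0,1],[130,80,0,0,1],[130,80,0,0,1],[130,80,0,0,1],[130,80,0,0,1],[130,80,0,0,1]]]}' >/dev/null; python3 go.py 0.6462 -0.1163 0.031 68.3
```

```text
shift [ 1.5  0.6 84.6] twist -0.005 alt 3.137 rows 2.0 t 20.47 pos [ 0.6454 -0.1152  0.1156] ydir -112.0 j [ 0.07  0.55 -0.08 -0.   -0.95  1.12] w 0.0346 F [ 0.7  0.4 -1.8]
```

```bash
python3 -m crank '{"rows":[[[1,0,40,0,1],[1,0,70,0,1],[1,0,81,0,1],[1,0,85,0,1],[1,0,86,0,1],[1,0,86,0,1],[1,0,86,0,-1],[1,0,86,0,-1]]]}';python3 -m crank '{"rows":[[[0,0,0,0,-1],[0,0,0,0,-1],[0,0,0,0,-1],[0,0,-60,0,-1],[0,0,-130,0,-1],[0,0,-130,0,-1],[0,0,-150,0,-1],[0,0,-150,0,-1]]]}'; python3 - <<'E'
from fit import *
st=arm.read_state(); im=arm.capture("wrist"); S=arm.capture("side"); pickle.dump((st,im),open("v10.pkl","wb"))
a=cv2.resize(im[:300],None,fx=.94,fy=.94); b=cv2.resize(S[110:300,200:440],None,fx=1.6,fy=1.6)
c=np.zeros((a.shape[0]+b.shape[0],a.shape[1],3),np.uint8); c[:a.shape[0]]=a; c[a.shape[0]:,:b.shape[1]]=b; save("v10",c)
E
python3 go.py 0.6 -0.1 0.2
```

```text
time: 21.13
position: [0.6478, -0.1134, 0.0331]
eef_rot: [-3.085, 0.591, -0.002]
ft_force: [-0.5, -0.0, 0.4]
width: 0.0576
gripper_force: 0.0
time: 21.8
position: [0.6511, -0.1146, 0.1907]
eef_rot: [-3.084, 0.591, -0.023]
ft_force: [0.3, 0.5, 0.5]
width: 0.085
gripper_force: 0.0
shift [-49.6   4.6 -16.2] twist 0.0 alt 0.0 rows 1.3 t 21.9 pos [ 0.6478 -0.1141  0.184 ] ydir -111.8 j [ 0.07  0.49  0.   -0.   -1.08  1.12] w 0.0855 F [-0.8  0.5  0. ]
```

View pics/v10.png

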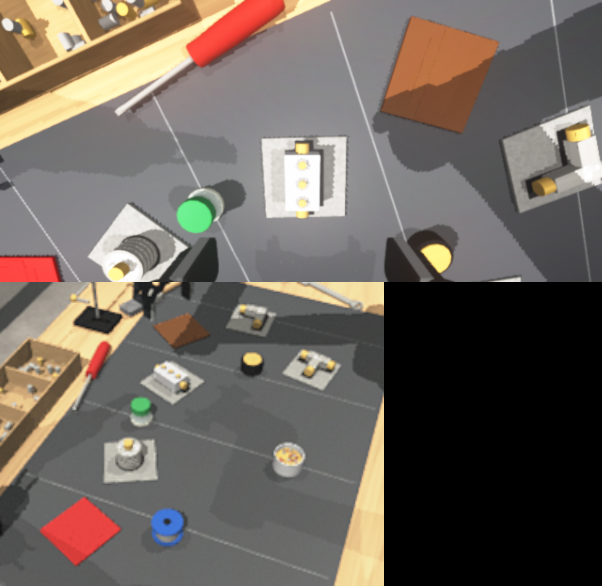

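The filter is centred and aligned on its tile (303,180), and all four parts lie on their silhouettes. Jar and tin are where they were, and the gripper is clear.

```bash
python3 -c "
from bench import arm; print(arm.close_job())"
```

```text
the job is handed in; nothing more can be done
None
```

The job is handed in at about 22 s on the robot clock: tee, elbow, filter and attenuator each lie released on their own tile by the last camera check, with the jar and tin unmoved; no verdict came back.

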